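# Rebuild the coffee grinder's burr stack and shut its flap

## Robot

A 6-joint arm with a two-finger parallel gripper is mounted at the origin on the work surface. World frame = base frame: x ahead of the robot, y to its left, z up, the work surface at z = 0. Lengths are in mm, angles in rad, forces in N, time in s.
With the tool pointing down it reaches from about 300 to 775 mm from the base axis. Payload 14.6 kg.
Tool frame: the origin (TCP) lies at the very end of the fingers, on their centre line; the grasp point (between the pads) lies 19 mm behind it; z points along the fingers, y is the line along which they close (so a half turn about z gives the same grasp; the last joint's range is limited). The gripper opens to 94 mm and grips with 3 to 60 N. Pads are 16 mm wide; open, the fingers measure 119 mm over their backs; the gripper's body (75 mm by 177 mm) begins 78 mm behind the grasp point.
Start: joints at [1.033, 0.3, 1.521, -0, 1.321, -0.067], TCP at [249.475, 490.154, 205.446] pointing down, gripper open.
Joint ranges: [-3.03, 3.03], [-0.79, 2.21], [0.23, 2.52], [-1.04, 4.18], [0, 3.07], [-2.55, 2.55]. Speed limits (rad/s): [2.22, 2.22, 2.57, 3.14, 3.14, 3.14].

## Interface

Orientations are given as a unit quaternion [w, x, y, z].
In Python, from rig import bot gives the robot as it stands. Calls block until the motion is done:
- bot.move_to(position, orientation): joint-space move of the TCP to a pose.
- bot.movel(position, rotation=None, velocity=150): straight line of the TCP; rotation=None keeps the orientation; velocity is the mean speed in mm/s.
- bot.movej(angles): joint-space move.
- bot.command_gripper(opening): finger opening in mm; the grip force is fixed at half the most; returns when the fingers have stopped.
- bot.sleep(seconds).
- bot.ik(position, orientation): joint angles nearest the present ones, or None.
- bot.snapshot(name): name is "side" or "top"; returns (picture, depth): 480x640x3 uint8, red, green, blue; 480x640 float32, mm along the optical axis (not along the pixel's ray), 0 where there is no reading.
- bot.camera_info(name): a dict with "fovy" (degrees; the focal length in pixels is half the picture's height over the tangent of half this angle, whatever the lens; pixels are square), "cx", "cy" (the principal point, pixels), "xyz" and "rotation" of the camera in the world. Camera axes: x right, y down, z forward; pixel columns grow to the right and rows downward; lengths in mm; the calibration is good to about 2 mm. A picture is of the moment at which its call begins. camera_info takes no time and is no camera call.
A pose or a line that the arm cannot do raises bot.Unreachable and nothing moves.
- bot.finish_job(): hands the job in; it is judged then, once.
Readings, each from a call of its own:
- bot.read_t(): time.
- bot.read_qpos(): joint angles.
- bot.read_joint_velocities(): joint speeds.
- bot.read_joint_efforts(): joint torques, N m.
- bot.read_eef_pos(): TCP position.
- bot.read_orientation(): TCP orientation.
- bot.read_force(): force on the tool from outside, world axes, zero at the start.
- bot.read_wrist_torque(): the same for the moment, N m.
- bot.read_gripper_width(): finger opening in mm.
- bot.read_grasp_force(): force on a finger pad.
Only numpy, scipy, OpenCV 4.12 (cv2) and the standard library are available. Lean on these libraries where they do the work, as an engineer would, in place of code of your own. Each camera call takes 0.05 s, during which the arm holds its last target. There are 200 camera calls.

## Task

Put the coffee grinder back together: thread the dark steel burr ring, then the brass spacer, then the orange collar down the upright spindle, lowering each one until it lies flat on what is below rather than letting it drop. Only when all three are on, press the stack down until the stiff lavender seat under it is fully home, and then push the front flap up shut. Leave the two mugs, the carton and the clear hopper where they stand.

Things in the scene. Friction and masses are not known exactly. Their poses are not given: they have to be found in the camera images.
- grinder: Fixed black coffee grinder base, 180 (x) x 150 (y) x 120 mm high. Origin: on the spindle axis, at the counter. Its front (flap) is at its own x = -95 mm, facing roughly to the robot; back at +85 mm. Flat deck 120 mm up. A steel spindle, diameter 14 mm, stands on the deck at the origin; its tip is 172 mm above the counter and tapers to 6 mm over the last 6 mm.
- seat (a joint): Lavender round seat (flange) of diameter 60 mm around the foot of the spindle; slides straight down. 0 = raised (start), 0.010 m = fully home. It is stiff: needs about 16 N to move, has no spring and stays where it is pushed; the rings' own weight does not move it.
- seat_top (a point): Centre of the seat's upper face, on the spindle axis; 136 mm above the counter while raised, 126 mm when home. z up.
- flap (a joint): Steel flap at the grinder's front, hinged along its bottom edge; 0 = shut (upright), grows (rad) as it tips down towards the robot, stop at 1.1; starts 0.6 to 1.0 open. A stiff hinge (about 0.12 N m): it stays where it is left, and is moved by pushing its free edge with 1 to 3 N. There is no latch.
- flap_edge (a point): Middle of the flap's free upper edge, on its outer face. The flap is 110 mm wide, 8 mm thick and reaches 90 mm from the hinge.
- flap_hinge (a point): Middle of the flap's hinge line, 24 mm above the counter, at x = -97 mm in the grinder's frame; the hinge runs along the grinder's y. From here, when shut, flap_edge is 8 mm out (grinder -x) and 90 mm up.
- burr: Dark steel burr ring, outer diameter 58 mm, hole 18 mm, 14 mm high, about 140 g, loose, lying flat on the cork mat. Origin: centre of its underside; z up.
- spacer: Brass spacer ring, outer diameter 42 mm, hole 18 mm, 12 mm high, about 70 g, loose, lying flat on the cork mat. Origin: centre of its underside; z up.
- collar: Orange plastic collar, outer diameter 52 mm, hole 18 mm, 24 mm high, about 60 g, loose, lying flat on the cork mat. Origin: centre of its underside; z up. With all three rings on, its top is 50 mm above seat_top; with the seat home the spindle tip ends 4 mm below the collar's top.
- mat: Fixed cork mat, 270 (its x) x 100 (its y) x 3 mm high, on which the three rings lie in a row along its x, about 90 mm apart, in any order. Origin: centre of its underside.
- mug_a: Black mug, lavender inside, diameter 84, 95 mm high, handle to its +y (reaches 71 mm from the axis). Origin: centre of the underside. Leave alone.
- mug_b: A second, identical mug. Leave alone.
- carton: Pink creamer carton, 70 x 70 x 160 mm high. Origin: centre of the underside. Leave alone.
- hopper: The grinder's clear bean hopper with black lid, diameter 127, 97 mm high, standing on the counter. Origin: centre of the underside. Leave alone.
There are look-alikes about, which are no part of the job. Of the things shaped like the spacer, the brass one is meant.

How it is judged (in metres and radians):
On the way, in this order (a step that is already met when the one before it is completed fails the run):
1. the dark steel burr ring is on the spindle, flat on the seat, and let go (within 3 mm in height, 4 mm of the axis) (horizontal distance between burr and seat_top below 0.004 m and z of burr in the frame of seat_top between -0.003 and 0.003 m and angle between burr's own z axis and vertical below 0.1 rad and contact force between burr and the fingers below 0.2 N), for 0.2 s.
2. the brass spacer lies on top of the burr ring and is let go (same tolerances) (horizontal distance between each of burr, spacer and seat_top below 0.004 m and z of burr in the frame of seat_top between -0.003 and 0.003 m and angle between each of burr, spacer's own z axis and vertical below 0.1 rad and z of spacer in the frame of seat_top between 0.011 and 0.017 m and contact force between spacer and the fingers below 0.2 N), for 0.2 s.
3. the orange collar lies on top of the spacer and is let go (same tolerances) (horizontal distance between each of burr, spacer, collar and seat_top below 0.004 m and z of burr in the frame of seat_top between -0.003 and 0.003 m and angle between each of burr, spacer, collar's own z axis and vertical below 0.1 rad and z of spacer in the frame of seat_top between 0.011 and 0.017 m and z of collar in the frame of seat_top between 0.023 and 0.029 m and contact force between collar and the fingers below 0.2 N), for 0.2 s.
4. the stack has been pressed down with the three rings on it: the seat is at least 8.5 of its 10 mm down (horizontal distance between each of burr, spacer, collar and seat_top below 0.004 m and z of burr in the frame of seat_top between -0.003 and 0.003 m and angle between each of burr, spacer, collar's own z axis and vertical below 0.1 rad and z of spacer in the frame of seat_top between 0.011 and 0.017 m and z of collar in the frame of seat_top between 0.023 and 0.029 m and value of joint seat above 0.0085 m), for 0.2 s.
5. the front flap has been pushed up shut (within 0.08 rad) (value of joint seat above 0.0085 m and value of joint flap below 0.08 rad), for 0.2 s.
At the end, for the whole second after the job is handed in: The burr ring, spacer and collar lie in this order from the bottom up around the spindle, each within 4 mm of its axis and 3 mm of its height on the seat, level and at rest; the seat is at least 8.5 mm down; the flap is within 0.08 rad of shut (all of step 5 and horizontal distance between each of burr, spacer, collar and seat_top below 0.004 m and z of burr in the frame of seat_top between -0.003 and 0.003 m and angle between each of burr, spacer, collar's own z axis and vertical below 0.1 rad and z of spacer in the frame of seat_top between 0.011 and 0.017 m and z of collar in the frame of seat_top between 0.023 and 0.029 m and linear speed of each of burr, spacer, collar below 0.02 m/s); the robot touches nothing.
It fails at once if a mug is shifted more than 25 mm or tipped (distance of any of mug_a, mug_b from where it was at the start of the episode above 0.025 m or angle between any of mug_a, mug_b's own z axis and vertical above 0.3 rad).
It fails at once if the carton or the hopper is shifted more than 25 mm or tipped (distance of any of carton, hopper from where it was at the start of the episode above 0.025 m or angle between any of carton, hopper's own z axis and vertical above 0.3 rad).
It fails at once if a ring drops down the spindle (faster than 0.5 m/s while around it) ((horizontal distance between burr and seat_top below 0.012 m and z of burr in the frame of grinder below 0.172 m and linear speed of burr above 0.5 m/s) or (horizontal distance between spacer and seat_top below 0.012 m and z of spacer in the frame of grinder below 0.172 m and linear speed of spacer above 0.5 m/s) or (horizontal distance between collar and seat_top below 0.012 m and z of collar in the frame of grinder below 0.172 m and linear speed of collar above 0.5 m/s)).
It also fails if it takes over 72 s, if anything falls off the work surface, if the arm or the gripper's body presses on something with over 40 N, if the wrist force passes 120 N, or if a joint passes its speed limit or range.

## Working session

There is one attempt and no reset: what is moved stays moved. The work goes in short steps, each a Python script; the robot and the scene stay as the last script left them, time stands still between calls to the robot, and variables do not carry over. Pictures are saved under pics/ and viewed, at most 10 in all, crops included, and the job is handed in when it is done.

```bash
ls; mkdir -p pics
python3 - <<'E'
from rig import bot
import cv2,numpy as np
for n in("side","top"):
    p,d=bot.snapshot(n); np.savez(f"pics/{n}0.npz",p=p,d=d)
    cv2.imwrite(f"pics/{n}0.png",p[:,:,::-1]); print(n,bot.camera_info(n))
print(bot.read_t(),bot.read_orientation(),bot.read_gripper_width())
E
```

```text
pics
side {'fovy': 52.6964553720484, 'cx': 330.98567699515064, 'cy': 237.42386555099193, 'xyz': array([415.38531226, 887.55272542, 698.86903619]), 'rotation': array([ 0.04028144, -0.09035592,  0.87731161, -0.46961426])}
top {'fovy': 42.55713446313021, 'cx': 315.0254076597744, 'cy': 231.7072091516272, 'xyz': array([ 464.869033  ,  -14.6454163 , 1525.40088831]), 'rotation': array([-0.03520776,  0.70680817, -0.70593138,  0.02904338])}
0.1 [-1.53782906e-04  2.33234937e-01  9.72420298e-01 -4.52356445e-04] 93.71694616201162
```

View pics/side0.png

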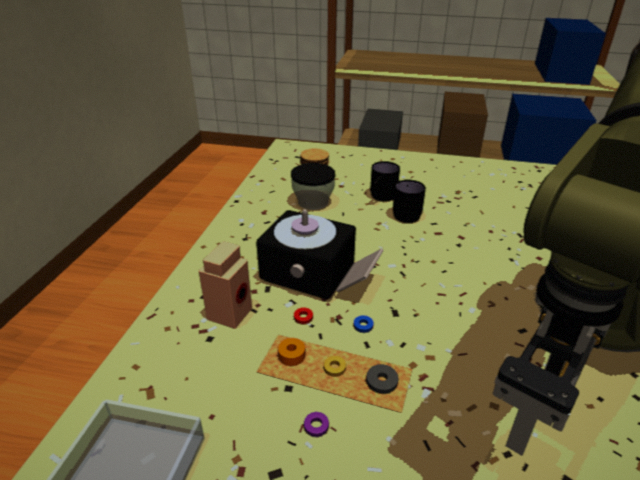

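View pics/top0.png

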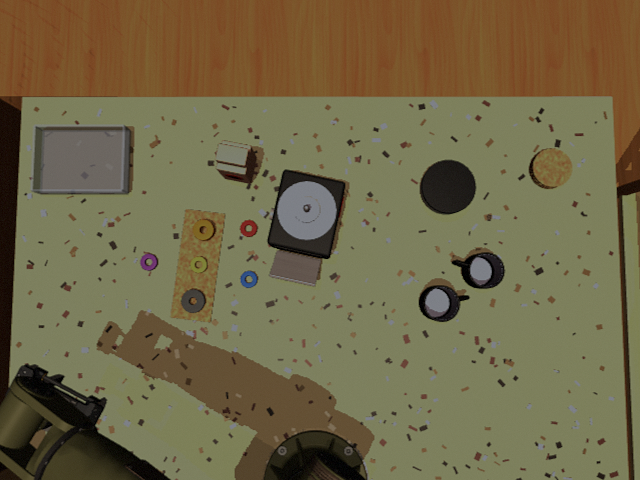

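The side view shows collar (291,350), spacer candidate (334,365) and burr (382,378) on the mat. The flap is open at (365,272) and the spindle is at (305,220). Spacer-shaped rings are red (303,315), blue (363,324), purple (316,424) and yellow/brass (334,365). The brass one on the mat fits the description. I'll confirm it in an enlarged crop and measure.

```bash
cat > h.py <<'E'
import numpy as np,cv2
from scipy.spatial.transform import Rotation as R
from scipy.optimize import least_squares
from rig import bot
def cam(n):
    c=bot.camera_info(n); q=c["rotation"]; return 240/np.tan(np.radians(c["fovy"]/2)),c["cx"],c["cy"],np.array(c["xyz"]),R.from_quat(np.r_[q[1:],q[0]]).as_matrix()
def cloud(n,d):
    f,cx,cy,t,M=cam(n); v,u=np.mgrid[:480,:640]
    P=np.stack([(u-cx)/f*d,(v-cy)/f*d,d],-1)@M.T+t; P[d==0]=np.nan; return P
def proj(n,p):
    f,cx,cy,t,M=cam(n); c=(np.atleast_2d(p)-t)@M; return c[:,:2]/c[:,2:]*f+[cx,cy]
def down(yaw): # tool z down; tool y axis at angle yaw in world xy
    y=np.array([np.cos(yaw),np.sin(yaw),0]); z=np.array([0,0,-1.]); x=np.cross(y,z)
    q=R.from_matrix(np.c_[x,y,z]).as_quat(); return np.r_[q[3],q[:3]]
E
python3 - <<'E'
from h import *
im=cv2.imread("pics/side0.png"); t=cv2.imread("pics/top0.png")
a=cv2.resize(im[295:445,250:420],None,fx=3.5,fy=3.5,interpolation=cv2.INTER_CUBIC)[:520]
b=cv2.resize(t[200:330,160:215],(200,473)); c=np.zeros((525,800,3),np.uint8);c[:a.shape[0],:a.shape[1]]=a;c[:473,600:800]=b
cv2.imwrite("pics/crop.png",c)
C={"collar":((291,350),(204,230)),"spacer":((334,365),(200,264)),"burr":((382,378),(193,301)),"spindle":((305,218),(307,209)),"red":((303,315),(249,228))}
for n in("side","top"):
    d=np.load(f"pics/{n}0.npz")["d"]; P=cloud(n,d); i=0 if n=="side" else 1
    for k,v in C.items():
        u,w=v[i]; r=20; Q=P[w-r:w+r,u-r:u+r].reshape(-1,3); uv=P[w,u]
        if k=="spindle": Q=Q[Q[:,2]>160]
        else:
            Q=Q[Q[:,2]>8]; h=np.percentile(Q[:,2],70); Q=Q[abs(Q[:,2]-h)<3]
        print(n,k,len(Q),Q.mean(0).round(1) if len(Q) else "", ((Q.max(0)+Q.min(0))/2).round(1) if len(Q) else "",(Q.max(0)-Q.min(0)).round(1) if len(Q) else "")
    # mat, deck, flap, grinder
    if n=="top":
        m=(P[...,2]>112)&(P[...,2]<128)&(np.hypot(P[...,0]-P[209,307,0],P[...,1]-P[209,307,1])<140)
        rc=cv2.minAreaRect(P[m][:,:2].astype(np.float32)); print("deck",rc,P[m][:,2].mean())
        for uv in((270,275),(315,283),(295,268),(290,258)): print("flap",uv,P[uv[1],uv[0]].round(1))
    m=None
E
```

```text
side collar 407 [604.6 277.1  25.5] [604.9 275.6  25.8] [50.3 51.9  6. ]
side spacer 267 [519.9 289.   13.5] [520.2 286.7  13.7] [41.1 42.3  5.5]
side burr 595 [431.4 300.9  15.7] [431.7 299.1  16. ] [56.6 58.4  5.8]
side spindle 35 [640.3  22.6 165.7] [640.7  22.4 166. ] [12.8 15.1 11.7]
side red 194 [608.5 165.3  10.4] [605.5 145.2  10.8] [48.3 84.7  5.2]
top collar 205 [607.4 271.5  27.6] [607.8 271.2  27.5] [49.5 50.9  6. ]
top spacer 127 [522.1 282.6  14.7] [521.7 280.5  15. ] [90.7 83.1  5.9]
top burr 253 [432.9 295.4  18.3] [433.8 295.7  18.5] [55.8 54.2  5.9]
top spindle 32 [642.2  16.3 170.6] [642.3  16.2 169.4] [11.9 11.3 15.2]
top red 109 [612.5 162.   14. ] [598.2 164.   14.3] [66.8 88.3  5.8]
deck ((637.359375, 17.792327880859375), (149.55894470214844, 181.00804138183594), 77.8830337524414) 119.61288869100842
flap (270, 275) [494.7 103.3  80.5]
flap (315, 283) [476.2  -2.1  83.2]
flap (295, 268) [511.7  45.6  62.3]
flap (290, 258) [536.4  58.5  42.9]
```

View pics/crop.png

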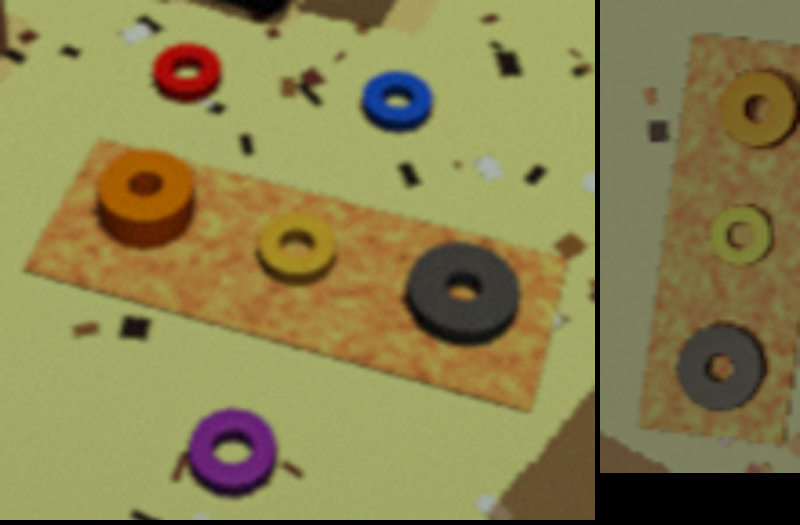

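The crop shows the yellow-brass ring on the mat at side (334,365) and top (200,264). Red, blue and purple are the look-alikes. The cameras disagree by about 4 mm, so I'll centre the burr with two crossed grasps and use its known position to calibrate the top view.

```bash
cat >> h.py <<'E'
YA,YB=np.radians(82),np.radians(-8)
def center(xy,z,op,ya=YA,yb=YB):
    bot.move_to([*xy,z+70],down(ya)); bot.command_gripper(op); bot.movel([*xy,z],velocity=150)
    bot.command_gripper(0); w=bot.read_gripper_width(); bot.command_gripper(op)
    bot.movel([*xy,z+45],velocity=200); bot.move_to([*xy,z+45],down(yb)); bot.movel([*xy,z],velocity=150)
    return w
def ring(P,u,w,r=20,hmin=8):
    Q=P[w-r:w+r,u-r:u+r].reshape(-1,3); Q=Q[Q[:,2]>hmin]; h=np.percentile(Q[:,2],70); return Q[abs(Q[:,2]-h)<3].mean(0)
E
python3 - <<'E'
from h import *
print(center((432,297.5),5,78)); bot.command_gripper(0); print(bot.read_gripper_width(),bot.read_eef_pos(),bot.read_force())
bot.command_gripper(78); bot.movel([432,297.5,60],velocity=200); bot.move_to([250,470,200],down(YB+.6))
for n in("top","side"):
    p,d=bot.snapshot(n); np.savez(f"pics/{n}1.npz",p=p,d=d); cv2.imwrite(f"pics/{n}1.png",p[:,:,::-1]); P=cloud(n,d)
    print(n,ring(P,*((193,301) if n=="top" else (382,378))))
print(bot.read_t(),bot.read_qpos())
E
```

```text
56.33422397345708
58.10042499927877 [432.04662709 297.51547644   5.0964699 ] [-0.57157214 -1.20063303  0.86398258]
top [433.2440081  293.76661866  18.42332738]
side [430.53282416 299.50432852  15.72352411]
8.2 [ 1.01108972e+00  2.66295618e-01  1.57932384e+00 -1.26793117e-04
  1.29762696e+00  5.52905326e-01]
```

View pics/top1.png

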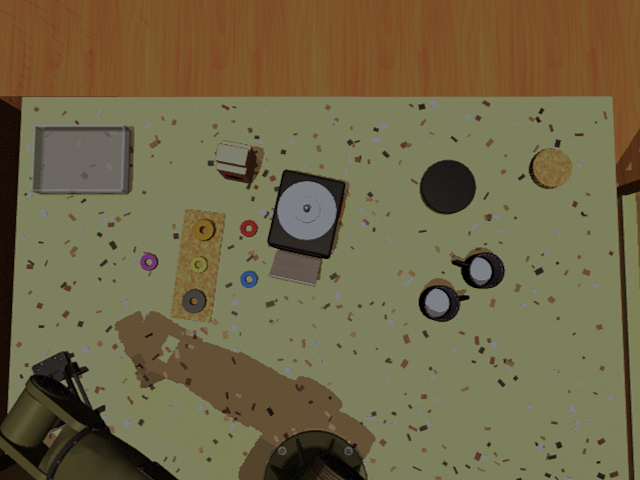

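The overview shows the burr at (194,301), everything else undisturbed. The known grasp position gives a top-view correction of (-1.2,+3.75) mm, so the spindle axis is at about (641,20.2). The corrected side view agrees. Next I place the burr under force watch.

```bash
cat >> h.py <<'E'
def lower(xy,z0,z1,step=4,fmax=4):
    f0=bot.read_force()
    z=z0
    while z>z1:
        z=max(z-step,z1); bot.movel([*xy,z],velocity=60); f=bot.read_force()-f0
        if abs(f[2])>fmax or np.hypot(f[0],f[1])>6: print("stop",z,f.round(1)); return z,f
    print("reached",z,f.round(1)); return z,f
E
python3 - <<'E'
from h import *
bot.move_to([432,297.5,50],down(YB)); bot.movel([432,297.5,5],velocity=150); bot.command_gripper(0); print(bot.read_gripper_width())
bot.movel([432,297.5,190],velocity=250); bot.move_to([641,20.2,190],down(YB))
p,d=bot.snapshot("side"); cv2.imwrite("pics/hov.png",cv2.resize(p[130:280,220:420,::-1],None,fx=4,fy=4,interpolation=cv2.INTER_CUBIC))
print(lower((641,20.2),190,160),bot.read_t(),bot.read_gripper_width())
E
```

```text
57.64102068217313
reached 160 [-0.8 -0.4  0.2]
(160, array([-0.79177548, -0.35412959,  0.19862475])) 14.4917 58.05761208584945
```

View pics/hov.png

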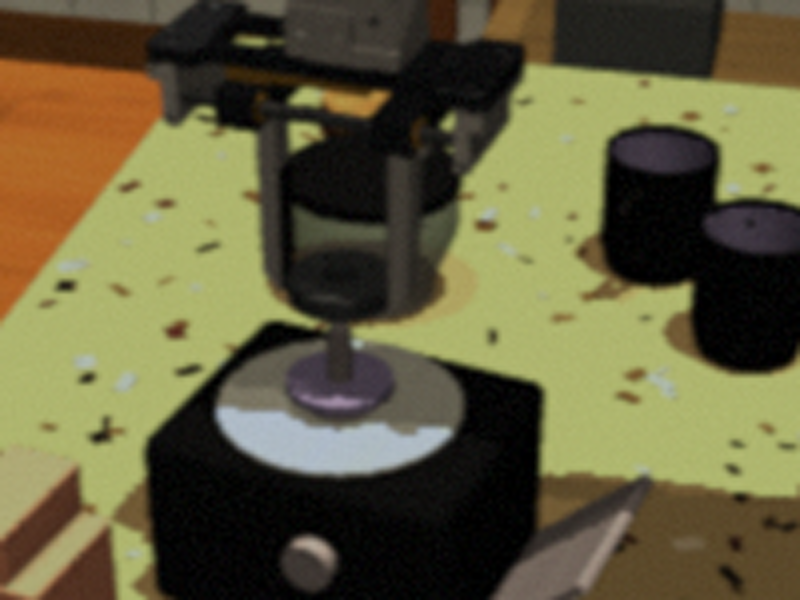

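The burr is held level over the spindle, ring at crop (340,285) and spindle at (340,345). It has threaded at z 160 with no contact force, so I lower it to the seat.

Run:
```python
from h import *
xy=(641,20.2)
lower(xy,160,141); print(lower(xy,141,136.5,step=.7,fmax=3)); print(bot.read_eef_pos())
bot.command_gripper(78); bot.sleep(.3); z=bot.read_eef_pos()[2]
bot.movel([*xy,205],velocity=200)
bot.move_to([450,200,200],down(YA))
p,d=bot.snapshot("side"); cv2.imwrite("pics/b1.png",cv2.resize(p[130:280,220:420,::-1],None,fx=4,fy=4,interpolation=cv2.INTER_CUBIC))
p,d=bot.snapshot("top"); np.savez("pics/top2.npz",p=p,d=d); P=cloud("top",d)
Q=P[189:229,287:327].reshape(-1,3); 
for lo,hi in((146,157),(160,180)): q=Q[(Q[:,2]>lo)&(Q[:,2]<hi)]; print(len(q),q.mean(0))
print("spacer",ring(P,200,264,r=12),"collar",ring(P,204,230,r=16)); print(bot.read_t())
```

```text
reached 141 [ 0.5  0.2 -0.5]
stop 137.50000000000006 [-4.9  0.4  7.2]
(137.50000000000006, array([-4.88827577,  0.40968339,  7.235624  ]))
[641.14386811  20.19818416 138.34343825]
443 [641.0970828   16.79608379 151.44852811]
32 [642.23864301  16.26620734 170.2719429 ]
spacer [490.47182801 242.89937029 321.56566799] collar [606.21330844 270.65245205  28.77904283]
19.5167
```

View pics/b1.png

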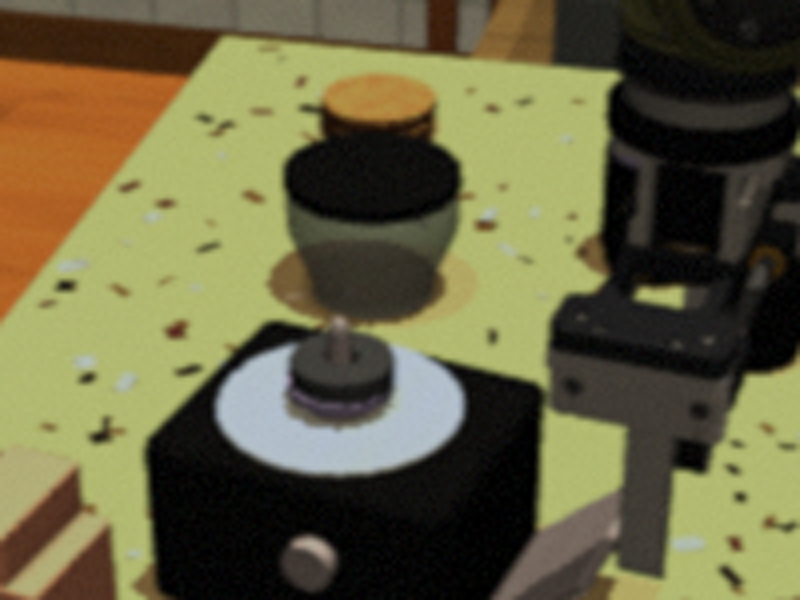

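The burr lies flat on the seat at crop (340,370). Now the spacer, the same way.

```bash
cat >> h.py <<'E'
def place(c,op,zg,hover,slow,stop):
    xy=(641,20.2)
    w=center(c,zg,op); bot.command_gripper(0); print("widths",w,bot.read_gripper_width())
    bot.movel([*c,hover],velocity=300); bot.move_to([*xy,hover],down(YB))
    z,f=lower(xy,hover,slow,step=8)
    if z>slow: return
    lower(xy,slow,stop,step=.7,fmax=3); print(bot.read_eef_pos(),bot.read_gripper_width())
    bot.command_gripper(op); bot.sleep(.2); bot.movel([*xy,hover+15],velocity=250)
E
python3 - <<'E'
from h import *
P=cloud("top",np.load("pics/top0.npz")["d"]); o=np.array([-1.2,3.75])
s=ring(P,200,264,r=12); c=ring(P,204,230,r=14); print(s,c)
place(s[:2]+o,62,5,188,154,151)
bot.move_to([560,200,200],down(YA))
p,d=bot.snapshot("side"); cv2.imwrite("pics/b2.png",cv2.resize(p[130:280,220:420,::-1],None,fx=4,fy=4,interpolation=cv2.INTER_CUBIC))
p,d=bot.snapshot("top"); P=cloud("top",d); Q=P[189:229,287:327].reshape(-1,3)
for lo,hi in((146,157),(159,167),(168,180)): q=Q[(Q[:,2]>lo)&(Q[:,2]<hi)]; print(len(q),q.mean(0))
print(bot.read_t())
E
```

```text
[522.4051085  282.85440714  16.72220645] [607.61909476 271.90169104  27.9654309 ]
widths 40.516838185606346 41.24283328909093
reached 154 [ 1.5 -0.3  0.3]
stop 151.20000000000005 [-4.1 -0.3  6.2]
[641.12317543  20.20366    151.96545681] 41.64524375262263
237 [639.88687863  16.47691195 151.58340226]
193 [641.18104317  17.26236322 163.00323694]
27 [642.12242034  15.29379175 171.49461166]
31.6417
```

View pics/b2.png

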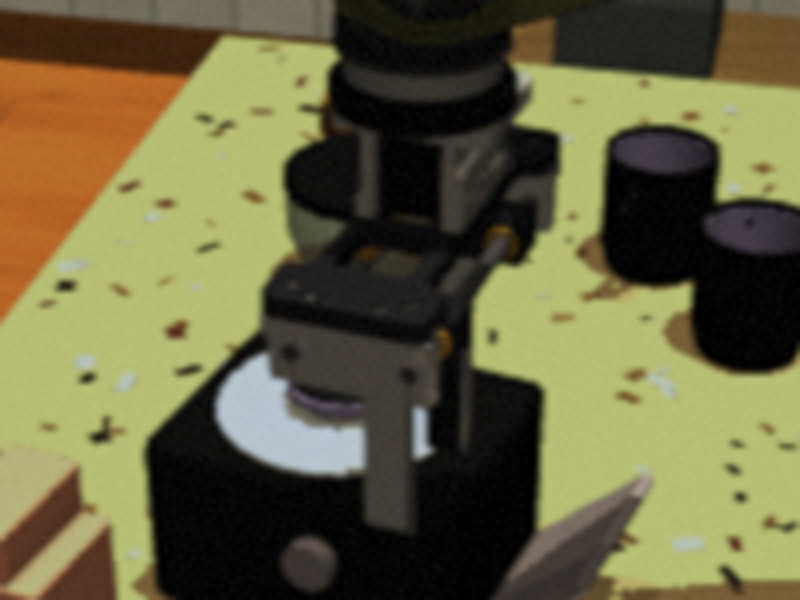

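The arm hides the stack in this side view. The top depth puts the spacer top at 163 mm and centred on the spindle, so it is seated. Now the collar, then the press.

Run:
```python
from h import *
place(np.array([607.6-1.2,271.9+3.75]),74,8,193,170,165)
bot.move_to([520,60,220],down(np.radians(78))); bot.command_gripper(22)
p,d=bot.snapshot("side"); cv2.imwrite("pics/b3.png",cv2.resize(p[130:280,220:420,::-1],None,fx=4,fy=4,interpolation=cv2.INTER_CUBIC))
p,d=bot.snapshot("top"); P=cloud("top",d); Q=P[189:229,287:327].reshape(-1,3)
for lo,hi in((180,195),): q=Q[(Q[:,2]>lo)&(Q[:,2]<hi)]; print(len(q),q.mean(0))
print(bot.read_t(),bot.read_gripper_width(),bot.read_eef_pos())
```

```text
widths 51.66387278548395 51.203886823587375
reached 170 [-1.7  0.3 -0.6]
stop 167.20000000000005 [0.4 0.1 4.7]
[641.10916006  20.19936121 167.63927839] 51.256070295008556
384 [641.23108047  17.03404911 187.39881509]
44.1083 22.134385092985482 [519.99683005  59.99279385 220.03063393]
```

View pics/b3.png

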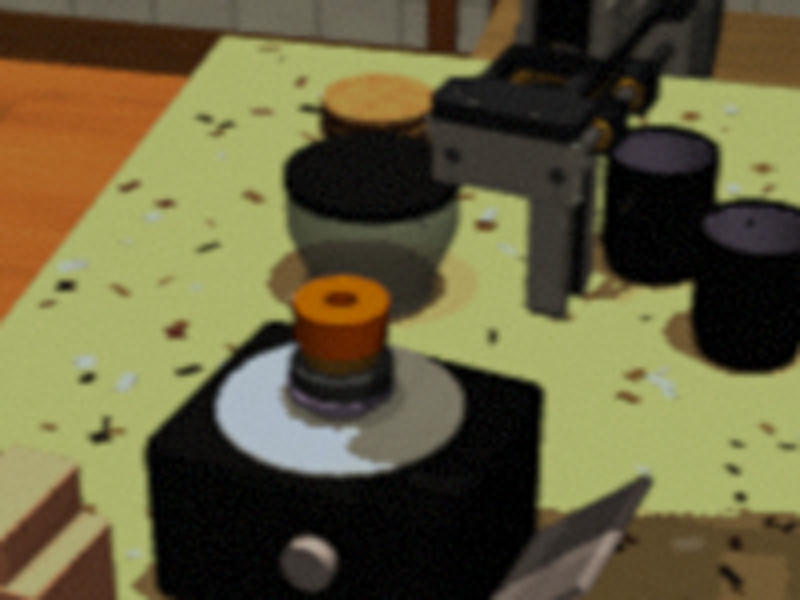

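The stack stands level with the collar at crop (340,310) and the flap still open at (600,540). Press now.

Run:
```python
from h import *
xy=(641,20.2)
bot.move_to([*xy,205],down(np.radians(78))); f0=bot.read_force(); bot.movel([*xy,188],velocity=100)
z=188
while z>170:
    z-=1; bot.movel([*xy,z],velocity=20); f=bot.read_force()-f0; e=bot.read_eef_pos()[2]
    print(z,round(e,2),f.round(1))
    if f[2]>32 or e<175.6: break
bot.movel([*xy,195],velocity=120); bot.move_to([520,60,220],down(np.radians(78)))
d=bot.snapshot("top")[1]; Q=cloud("top",d)[189:229,287:327].reshape(-1,3); q=Q[(Q[:,2]>168)]; print(len(q),q.mean(0),bot.read_t())
```

```text
187 187.46 [ 0.1 -0.8 -0. ]
186 186.28 [-0.4 -0.5  2. ]
185 186.03 [-1.8 -0.1  8.3]
184 185.42 [-2.5  0.3 10.8]
183 184.57 [-2.5 -0.2 10.2]
182 183.64 [-3.  -0.   9.8]
181 182.61 [-2.7  0.6 11.2]
180 181.66 [-2.1  0.4 12.1]
179 180.65 [-3.7 -0.6 11.6]
178 179.63 [-2.9  0.1 11.9]
177 178.62 [-3.2 -0.5 12. ]
176 177.6 [-3.6  0.2 12. ]
175 176.61 [-3.9  0.5 11.4]
174 176.14 [-4.8 -0.3 15.7]
173 176.08 [-7.3  0.9 20.6]
172 175.99 [-8.4 -0.2 27.2]
171 175.87 [-10.3   0.2  32.8]
407 [641.8380713   17.10864121 176.7505915 ] 50.2333
```

The seat is home: at z 176 the force climbed against the stop. Now the flap, with closed fingers moving along grinder +x.

Run:
```python
from h import *
ex=np.array([np.cos(np.radians(-12.1)),np.sin(np.radians(-12.1))]); W=lambda x,z:[*(np.array([641,20.2])+x*ex),z]
q=down(np.radians(77.9))
bot.command_gripper(0); bot.move_to(W(-205,150),q); bot.movel(W(-205,60),velocity=200); f0=bot.read_force()
for x in list(range(-185,-116,10))+list(range(-115,-106,2)):
    bot.movel(W(x,60),velocity=60); f=(bot.read_force()-f0)[:2]@ex; print(x,round(f,1))
    if f<-9: break
bot.movel(W(-190,60),velocity=150); bot.movel(W(-205,200),velocity=250)
p,d=bot.snapshot("side"); cv2.imwrite("pics/e.png",cv2.resize(p[130:280,220:420,::-1],None,fx=4,fy=4,interpolation=cv2.INTER_CUBIC)); print(bot.read_t())
```

```text
-185 -0.3
-175 -2.2
-165 -5.0
-155 -0.6
-145 -0.4
-135 0.1
-125 -0.4
-115 -0.2
-113 0.3
-111 -16.6
56.4917
```

View pics/e.png

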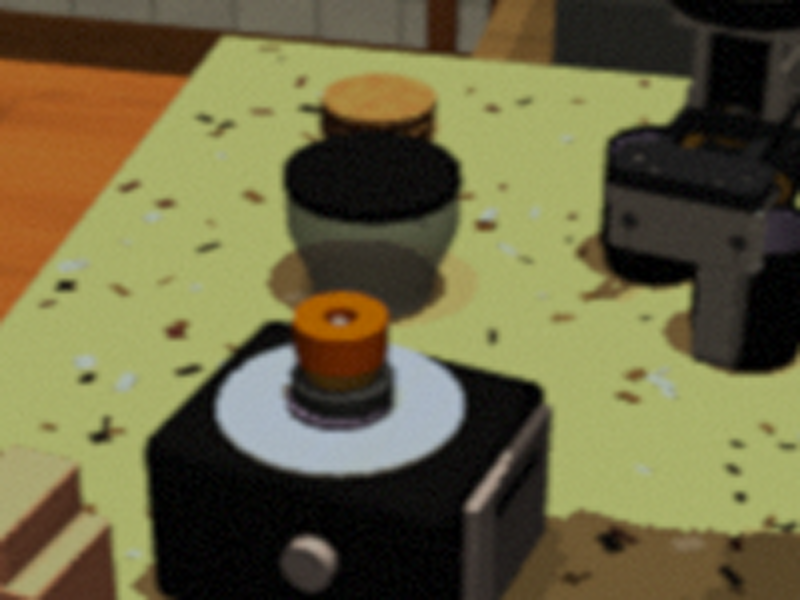

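The flap stands upright against the front at crop (510,500), and the stack is down with the spindle tip visible in the collar at (340,318). Handing in.

```bash
python3 -c "
from rig import bot
print(bot.finish_job())"
```

```text
the job is handed in; nothing more can be done
None
```

The grinder is back together and handed in after about 56 s: burr, spacer and collar are on the spindle in that order, the seat is pressed home and the flap is shut, with no verdict returned by the hand-in call.

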